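Stopper a vial on the hand press

ROBOT

A 6-joint arm with a two-finger parallel gripper is mounted at the origin on a cart in front of the work surface, level with it; the furniture and walls round the work are solid. World frame = base frame: x ahead of the robot, y to its left, z up, the work surface at z = 0. Lengths are in m, angles in degrees, forces in N, time in s.
With the tool pointing down it reaches from about 0.4 to 0.825 m from the base axis. Payload 7 kg.
Tool frame: the origin (TCP) lies between the finger pads; the fingertips stand 22 mm ahead of it and the grasp point (between the pads) lies 3 mm ahead of it; z points along the fingers, y is the line along which they close (so a half turn about z gives the same grasp; the last joint's range is limited). The gripper opens to 88 mm and grips with 3 to 60 N. Pads are 19 mm wide; open, the fingers measure 130 mm over their backs; the gripper's body (78 mm by 193 mm) begins 47 mm behind the grasp point.
Start: joints at [93.169, 20.546, 0.682, 0, -70.136, -16.507], TCP at [0.156, 0.657, 0.249] pointing down, gripper open.
Joint ranges: [-176.03, 176.03], [-82.01, 121.73], [-58.28, 71.71], [-173.87, 95.51], [-174.79, -0.11], [-173.66, 173.66]. Speed limits (degrees/s): [136.94, 136.94, 172.46, 180, 180, 180].

INTERFACE

Orientations are given as [roll, pitch, yaw] about the fixed x, y, z axes, in that order (R = Rz(yaw) Ry(pitch) Rx(roll)).
In Python, from plant import r, vision gives the robot as it stands.
- The arm moves only by the shell command python3 -m pendant 'ROWS' [FORCE]. ROWS is JSON, a list that holds one entry, the list of rows, each a list of 7 numbers: the shift along the tool's x, y, z scaled (see below), then the turn, a rotation vector about the tool's x, y, z scaled (see below), then the opening, from -1 (shut) to 1 (fully open). In form: [[[x, y, z, wx, wy, wz, fingers], ...]]. A call has exactly 8 rows; each row shifts and turns the commanded pose from where the row before left it, along the tool's axes as they then stand; what a row does not reach is not made up. The controller multiplies each number of a shift by 20 mm and each number of a turn by 4 degrees. A row lasts 1/10 s, in which the tool goes at most 50 mm and 8.59 degrees, less where a joint would pass 70% of its speed; a pose out of reach is approached as far as the arm can. A call with a number of a shift or a turn outside -1 to 1 is refused whole. A call with a gripper value outside its range is refused whole. The fingers move at their own pace and stop on an object; FORCE is the grip in N (left out, the last holds). Time passes only in rows, so rows that do not move let the fingers close, or fill a call up. It gives the time, the measured TCP pose, the force, the opening and the grip force at its end, in the units of the state.
- r.get_state(): the state, without advancing time (a new reading comes with each control period).
- vision.capture(name): name is "side" or "top"; returns a dict with "frame" (420x560x3 uint8, blue, green, red), "depth" (420x560 float32, m along the optical axis (not along the pixel's ray), 0 where there is no reading), "camera_matrix" (3x3 intrinsics, pixels), "k1" (the pictures are not rectified: a ray, as slopes to the right and down, at radius r is drawn at 1 + k1 r^2 times it, then the intrinsics apply), "extrinsics" (4x4, takes a point from world to camera coordinates). Camera axes: x right, y up, looking along -z (the intrinsics and any distortion apply to the point x, -y, -z); pixel columns grow to the right and rows downward; lengths in m; the calibration is good to about 2 mm. A picture is of the moment at which its call begins.
- r.close_job(): hands the job in; it is judged then, once.
The state is a dict: "time_s": time; "joints": joint angles; "qd": joint speeds; "joint_torque": joint torques, N m; "tcp_pos": TCP position; "eef_rot": TCP orientation; "contact_force": force on the tool from outside, world axes, zero at the start; "moment": the same for the moment, N m; "gripper_width": finger opening in m; "gripper_force": force on a finger pad.
Only numpy, scipy, OpenCV 4.12 (cv2) and the standard library are available. Lean on these libraries where they do the work, as an engineer would, in place of code of your own. Each camera call takes 0.05 s, during which the arm holds its last target. There are 200 camera calls.

TASK

A glass vial stands in the nest of the hand press with its rubber stopper still half raised. Push the loose tubular handle all the way onto the press's lever stub, pull the lever down to its stop so that the ram seats the stopper, then guide the lever back up to rest without letting it fly back, and leave the handle on it. Leave the finished vials in the tray alone and the vial standing in the press.

Things in the scene. Friction and masses are not known exactly. Their poses are not given: they have to be found in the camera images.
- press: grey cast hand press (rack and pinion), fixed; base 190 x 110 mm, head on a column. Origin: centre of the underside; -x is its front, where the lever leans out on its -y flank (hub to y -60). Head: x -44 to 84, y -28 to 28, z 122 to 178 mm; the steel ram (axis x = -20, y = 0) sticks up to 217 mm
- lever (a joint): hinge of the press's sprung lever, rad: 0 at rest (stub leans out and up, 42 degrees above level), 0.70 at its stop (2 degrees above level). The return spring gives about 0.9 N m at rest, 2 N m at the stop; the stopper adds up to 0.3 N m. The ram comes down 20 mm per rad
- stub_root (a point): foot of the lever's bare steel stub, on its axis, at the face of the 27 mm collar where the handle's mouth comes to rest. x: outward along the stub; y: level, the hinge axis (the lever goes down by positive turns about it); z: square to the stub, upward. The hinge lies at x = -55 mm from here, 150 mm above the bench
- stub_tip (a point): free end of the stub, on its axis, 63 mm from stub_root; the stub is a round spigot 14 mm in diameter, its last 9 mm tapering to 7 mm. Axes as stub_root
- handle: loose lever handle, 165 mm, 0.14 kg: open steel tube (24 mm outside, 17 mm bore, 70 mm deep) with a ribbed black rubber grip, rounded square 26 x 26 x 95 mm, at its closed end. Lies on a flat of the grip on the bench. Origin: on the axis inside the grip (13 mm up when lying); x from the mouth (x = -115) to the closed end (x = +50 mm); grip from x -45 to +50
- handle_mouth (a point): centre of the handle's open end, on the tube's axis; axes as the handle
- vial: clear glass vial, 37 mm in diameter and 63 mm high with a 20 mm neck, standing loose in the press's nest (a 9 mm deep aluminium cup) under the ram. Origin: centre of its underside, z upward
- stopper (a joint): how far the vial's dark rubber stopper (19 mm flange) has been pressed down from its half-raised position, m: about 0 at the start, 0.009 fully home; it stays where it is pressed
- done_0: finished vial, same size, stopper already home, standing in the stainless tray (394 x 289 mm, rim 25 mm high) on the bench to the right of the press. Origin: centre of its underside
- done_1: another finished vial in the steel tray, as done_0
- done_2: another finished vial in the steel tray, as done_0

How it is judged (in metres and radians):
On the way, in this order (a step that is already met when the one before it is completed fails the run):
1. the handle is pushed fully onto the lever's stub, its mouth within 5 mm of the collar (x of handle_mouth in the frame of stub_root below 0.005 m and distance between handle_mouth and stub_root below 0.008 m and angle between the x axis of handle and the x axis of stub_root, either way round below 0.12 rad), for 0.2 s.
2. with the handle on, the lever is pulled down to its stop (over 0.67 of 0.70 rad) (value of joint lever above 0.67 rad and distance between handle_mouth and stub_root below 0.012 m), for 0.1 s.
At the end, for the whole second after the job is handed in: Stopper pressed home (over 7.2 of 9 mm); lever back at rest (under 0.04 rad); handle at rest on the stub, mouth within 12 mm of the collar, in line within 0.12 rad; vial upright in the nest (moved under 8 mm, tilted under 0.1 rad) (value of joint stopper above 0.0072 m and value of joint lever below 0.04 rad and distance between handle_mouth and stub_root below 0.012 m and angle between the x axis of handle and the x axis of stub_root, either way round below 0.12 rad and linear speed of handle below 0.02 m/s and distance of vial from where it was at the start of the episode below 0.008 m and angle between vial's own z axis and vertical below 0.1 rad); the robot touches nothing.
It fails at once if the lever flies back (faster than 2.8 rad/s upward) (velocity of joint lever below -2.8 rad/s).
It fails at once if a finished vial is shifted more than 15 mm (distance of any of done_0, done_1, done_2 from where it was at the start of the episode above 0.015 m).
It also fails if it takes over 54 s, if anything falls off the work surface, if the arm or the gripper's body presses on something with over 40 N, if the wrist force passes 120 N, or if a joint passes its speed limit or range.

## Working session

There is one attempt and no reset: what is moved stays moved. The work goes in short steps, Python scripts to look and compute and a shell command to move; the robot and the scene stay as the last step left them, time stands still between calls to the robot, and variables do not carry over. Pictures are saved under pics/ and viewed, at most 10 in all, crops included, and the job is handed in when it is done.

```bash
mkdir -p pics; ls; python3 - <<'E'
from plant import r, vision
import cv2, numpy as np, pickle
for n in ("top","side"):
    c=vision.capture(n); cv2.imwrite(f"pics/{n}0.png",c["frame"]); pickle.dump(c,open(f"{n}0.pkl","wb"))
    print(n,c["camera_matrix"],c["k1"],np.round(c["extrinsics"],4))
print(r.get_state())
E
```

```text
pics
top [[381.26849048   0.         278.15299582]
 [  0.         381.26849048 214.07232025]
 [  0.           0.           1.        ]] -0.04587348510612219 [[ 0.0081 -0.9994  0.0325 -0.1248]
 [ 0.9882  0.013   0.1528 -0.5564]
 [-0.1531  0.0309  0.9877 -1.2152]
 [ 0.      0.      0.      1.    ]]
side [[477.19245356   0.         281.11362472]
 [  0.         477.19245356 211.14177945]
 [  0.           0.           1.        ]] -0.11980784462309652 [[ 0.4388 -0.8986 -0.0064 -0.3014]
 [ 0.5045  0.2405  0.8292 -0.3758]
 [-0.7436 -0.3671  0.5589 -1.0767]
 [ 0.      0.      0.      1.    ]]
{'time_s': 0.1, 'joints': array([ 9.31691632e+01,  2.05892909e+01,  6.40145159e-01, -1.80170936e-02,
       -7.01355461e+01, -1.65078462e+01]), 'qd': array([ 0.02230717, -0.05275141,  0.16847393,  0.07691421, -0.03250322,
       -0.0453205 ]), 'joint_torque': array([-1.70995179e-03, -5.84169459e+01,  2.93752652e+01,  7.01556846e+00,
        1.01384497e-02, -5.04920411e-05]), 'tcp_pos': array([0.15564387, 0.65640639, 0.24770187]), 'eef_rot': array([ 1.79913986e+02, -7.82724432e-03, -1.33448119e+01]), 'contact_force': array([-0.37656026, -0.30666429,  0.17895508]), 'moment': array([-0.02551814, -0.00693347, -0.01569536]), 'gripper_force': 0.0, 'gripper_width': 0.0875115476756733}
```

View pics/top0.png

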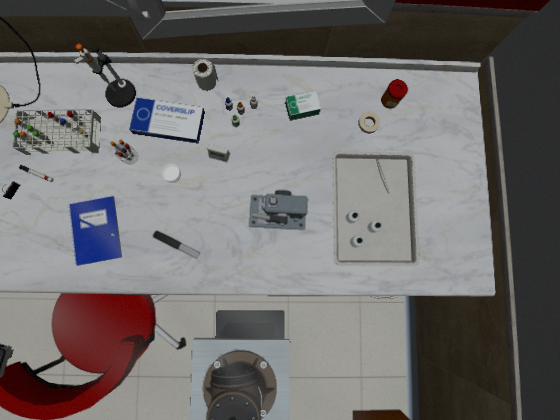

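View pics/side0.png

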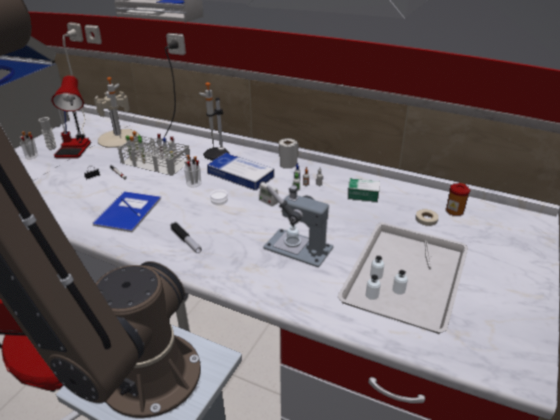

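```bash
python3 - <<'E'
import cv2, numpy as np
a=cv2.imread("pics/top0.png")[175:275,145:325]; b=cv2.imread("pics/side0.png")[175:275,160:340]
cv2.imwrite("pics/z0.png",np.vstack([cv2.resize(i,None,fx=3,fy=3,interpolation=2) for i in(a,b)]))
E
```

```text
(no output)
```

View pics/z0.png

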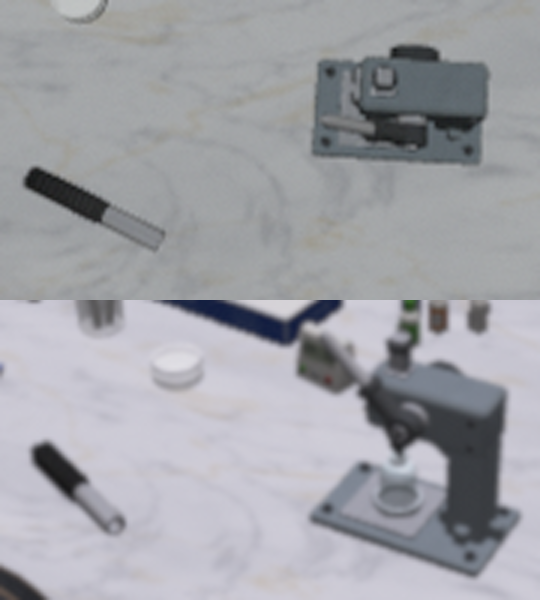

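```bash
cat > h.py <<'E'
import numpy as np, cv2, pickle
def cam(c): 
    E=c["extrinsics"]; return E[:3,:3],E[:3,3],c["camera_matrix"],np.array([c["k1"],0,0,0,0.])
def ray(c,px):
    R,t,K,d=cam(c); u=cv2.undistortPoints(np.array(px,float).reshape(-1,1,2),K,d)[:,0]
    D=np.c_[u[:,0],-u[:,1],-np.ones(len(u))]
    return -R.T@t, D@R        # origin, dirs with unit optical depth
def onz(c,px,z):
    o,D=ray(c,px); return o+D*((z-o[2])/D[:,2])[:,None]
def proj(c,P):
    R,t,K,d=cam(c); q=np.atleast_2d(P)@R.T+t; q=q*[1,-1,-1]
    return cv2.projectPoints(q,np.zeros(3),np.zeros(3),K,d)[0][:,0]
def tri(c1,p1,c2,p2):
    o1,D1=ray(c1,p1);o2,D2=ray(c2,p2);out=[]
    for a,b in zip(D1,D2):
        s=np.linalg.lstsq(np.c_[a,-b],o2-o1,rcond=None)[0]; P,Q=o1+a*s[0],o2+b*s[1]; out.append(np.r_[(P+Q)/2,np.linalg.norm(P-Q)])
    return np.array(out)
def cloud(c,box):
    x0,y0,x1,y1=box; u,v=np.meshgrid(np.arange(x0,x1),np.arange(y0,y1)); px=np.c_[u.ravel(),v.ravel()]
    o,D=ray(c,px); z=c["depth"][px[:,1],px[:,0]]
    return px,o+D*z[:,None],c["frame"][px[:,1],px[:,0]]
def load(n): return pickle.load(open(n+".pkl","rb"))
E
python3 - <<'E'
from h import *
np.set_printoptions(precision=4,suppress=True)
T,S=load("top0"),load("side0")
# handle: cloud above bench
for c,b in((T,(148,225,205,262)),(S,(165,215,207,256))):
    px,P,f=cloud(c,b); m=(P[:,2]>0.006)&(P[:,2]<.04); Q=P[m]
    dark=f[m].max(1)<90
    w=onz(c,px[m],0.013 if 1 else 0); (cx,cy),(a,b2),an=cv2.minAreaRect(Q[:,:2].astype(np.float32))
    mu,ev=Q[:,:2].mean(0),np.linalg.eigh(np.cov(Q[:,:2].T))[1][:,1]; s=(Q[:,:2]-mu)@ev
    print("handle",m.sum(),"zmax",np.percentile(Q[:,2],[50,95]),"rect",cx,cy,a,b2,an,"axis",ev,"ends",mu+ev*s.min(),mu+ev*s.max(), "dark c",Q[dark].mean(0))
# colour based contour, top
px,P,f=cloud(T,(245,185,315,235))
hi=(P[:,2]>.168)&(P[:,2]<.19); Q=P[hi]
print("head",cv2.minAreaRect(Q[:,:2].astype(np.float32)),np.median(Q[:,2]))
ba=(P[:,2]>.006)&(P[:,2]<.22)
print("all",cv2.minAreaRect(P[ba][:,:2].astype(np.float32)))
# stub guess
print("stub top-cast root,tip",onz(T,[[270,217.7]],.1868),onz(T,[[252.3,215]],.229))
print("tri",tri(T,[[270,217.7],[252.3,215]],S,[[280.7,201.7],[268.5,187.7]]))
E
```

```text
handle 419 zmax [0.0252 0.0308] rect 0.46486133337020874 0.21898654103279114 0.11416099220514297 0.1846374273300171 0.6900224685668945 axis [0.4016 0.9158] ends [0.4169 0.124 ] [0.5028 0.3197] dark c [0.4713 0.2483 0.0267]
handle 328 zmax [0.0228 0.0277] rect 0.42831236124038696 0.221084326505661 0.189598947763443 0.07230531424283981 65.54143524169922 axis [0.3998 0.9166] ends [0.4084 0.1259] [0.4843 0.2998] dark c [0.4633 0.2507 0.0235]
head ((0.5617943406105042, -0.1339346468448639), (0.09974188357591629, 0.13445039093494415), 0.31756365299224854) 0.1778723212864446
all ((0.5803360939025879, -0.12421706318855286), (0.16252006590366364, 0.233521968126297), 0.8190819025039673)
stub top-cast root,tip [[ 0.5246 -0.0907  0.1868]] [[ 0.5255 -0.0405  0.229 ]]
tri [[ 0.5212 -0.0864  0.1934  0.0098]
 [ 0.5265 -0.0405  0.2234  0.0005]]
```

```bash
python3 - <<'E'
from h import *
np.set_printoptions(precision=4,suppress=True)
T,S=load("top0"),load("side0")
g=lambda c:c["frame"].astype(int)
# press: near base edge via bench/base boundary subpixel along columns
gr=cv2.cvtColor(T["frame"],cv2.COLOR_BGR2GRAY).astype(float)
def edge(col,r0,r1):
    d=np.diff(gr[r0:r1,col]); i=np.abs(d).argmax(); return r0+i+.5
cols=np.arange(254,303,3); e=[edge(c,222,235) for c in cols]; print("edge",e)
p=np.polyfit(cols,e,1); P=onz(T,[[254,np.polyval(p,254)],[302,np.polyval(p,302)]],0.005); d=P[0]-P[1]; print("near base edge",P, "dir angle of press -x",np.degrees(np.arctan2(d[1],d[0])))
# head side edges: cloud, per-column extremes of z~.178
px,Q,f=cloud(T,(262,190,312,225)); m=abs(Q[:,2]-.178)<.006
im=np.zeros((420,560),np.uint8); im[px[m,1],px[m,0]]=1
lo=[(c,im[:,c].nonzero()[0].min()-.5) for c in range(272,304)];hi=[(c,im[:,c].nonzero()[0].max()+.5) for c in range(272,304)]
for L in(lo,hi):
    A=onz(T,L,.178); k=np.polyfit(A[:,1],A[:,0],1); print("head edge x at y=-.13",np.polyval(k,-.13),"slope",np.degrees(np.arctan(k[0])))
# handle masks
for n,c,b in(("top",T,(148,222,208,265)),("side",S,(162,212,212,258))):
    f=c["frame"]; x0,y0,x1,y1=b; sub=f[y0:y1,x0:x1].astype(int); bg=np.median(sub.reshape(-1,3),0)
    diff=np.abs(sub-bg).max(2); m=(diff>35).astype(np.uint8)
    k,l,st,_=cv2.connectedComponentsWithStats(m); j=1+st[1:,4].argmax(); m=l==j
    v,u=m.nonzero(); W=onz(c,np.c_[u+x0,v+y0],.013)[:,:2]
    dk=sub[m].max(1)<85
    mu=W.mean(0); ev=np.linalg.eigh(np.cov(W.T))[1][:,1]; s=(W-mu)@ev; w=(W-mu)@[-ev[1],ev[0]]
    print(n,len(v),"mu",mu,"ang",np.degrees(np.arctan2(ev[1],ev[0])),"len",s.min(),s.max(),"w",np.percentile(w,[1,99]),"dark s",np.percentile(s[dk],[1,99]),"w tube/grip mean",w[~dk].mean(),w[dk].mean(),"grip centre",mu+ev*np.percentile(s[dk],[1,99]).mean(),"ends",mu+ev*s.min(),mu+ev*s.max())
E
```

```text
edge [np.float64(226.5), np.float64(226.5), np.float64(227.5), np.float64(227.5), np.float64(227.5), np.float64(228.5), np.float64(228.5), np.float64(222.5), np.float64(228.5), np.float64(222.5), np.float64(228.5), np.float64(229.5), np.float64(229.5), np.float64(229.5), np.float64(229.5), np.float64(229.5), np.float64(229.5)]
near base edge [[ 0.5212 -0.0386  0.005 ]
 [ 0.5127 -0.2016  0.005 ]] dir angle of press -x 87.01494395984314
head edge x at y=-.13 0.5995996146463798 slope 5.814030538994938
head edge x at y=-.13 0.5284998204433468 slope -17.015246884152212
top 310 mu [0.4659 0.2386] ang 63.50214034544747 len -0.10470997664005771 0.06558755640266449 w [-0.0147  0.014 ] dark s [-0.0312  0.0621] w tube/grip mean -0.0008306049546536889 0.0003670114915910555 grip centre [0.4728 0.2524] ends [0.4192 0.1449] [0.4952 0.2973]
side 340 mu [0.4585 0.2299] ang 61.89953387891433 len -0.1024816809176022 0.09077751760179996 w [-0.0182  0.0181] dark s [-0.0162  0.082 ] w tube/grip mean -0.0002535425175387034 0.0003492858458391284 grip centre [0.474  0.2589] ends [0.4102 0.1395] [0.5013 0.31  ]
```

```bash
python3 - <<'E'
from h import *
np.set_printoptions(precision=4,suppress=True)
T,S=load("top0"),load("side0")
print(onz(S,[[264.3,247.7],[318.3,266.7]],.005))
a=T["frame"][195:231,242:302]; b=S["frame"][178:228,255:335]
cv2.imwrite("pics/z1.png",np.vstack([cv2.resize(a,(480,288),interpolation=2),cv2.resize(b,(480,300),interpolation=2)]))
E
```

```text
[[ 0.5256 -0.0216  0.005 ]
 [ 0.5146 -0.2043  0.005 ]]
```

View pics/z1.png

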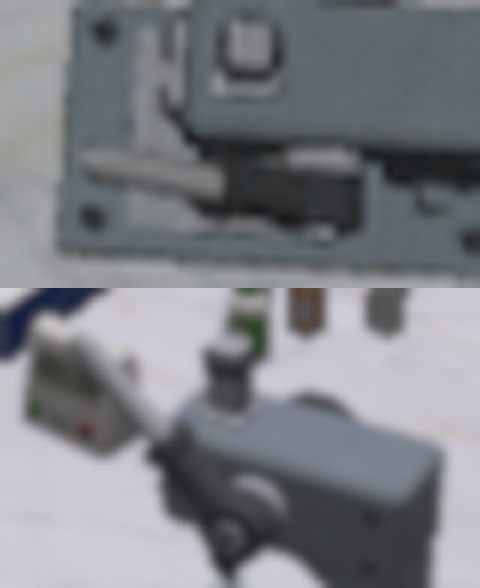

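```bash
python3 - <<'E'
from h import *
np.set_printoptions(precision=4,suppress=True)
T,S=load("top0"),load("side0")
t=[[269.6,217.4],[251.8,214.6]]; s=[[282.6,202.6],[268.75,187.4]]
print(tri(T,t,S,s))
for c,p in((T,t),(S,s)): print(onz(c,[p[0]],.1868),onz(c,[p[1]],.229))
for a in (86,87,88,89):
  u=np.array([np.cos(np.radians(a)),np.sin(np.radians(a)),0])
  tip=np.array([.5265,-.0395,.229]); d=u*np.cos(np.radians(42))+[0,0,np.sin(np.radians(42))]
  print(a,tip-.063*d,proj(T,[tip-.063*d,tip]).ravel(),proj(S,[tip-.063*d,tip]).ravel())
E
```

```text
[[ 0.5242 -0.0877  0.1887  0.0042]
 [ 0.528  -0.0397  0.2233  0.002 ]]
[[ 0.5255 -0.0896  0.1868]] [[ 0.5266 -0.0391  0.229 ]]
[[ 0.5256 -0.0847  0.1868]] [[ 0.5202 -0.045   0.229 ]]
86 [ 0.5232 -0.0862  0.1868] [268.4414 218.1501 251.939  214.6545] [282.7025 203.1248 268.0262 185.8923]
87 [ 0.524  -0.0863  0.1868] [268.4619 217.8739 251.939  214.6545] [282.8463 202.985  268.0262 185.8923]
88 [ 0.5249 -0.0863  0.1868] [268.4774 217.5975 251.939  214.6545] [282.9854 202.8441 268.0262 185.8923]
89 [ 0.5257 -0.0863  0.1868] [268.4881 217.3209 251.939  214.6545] [283.1199 202.702  268.0262 185.8923]
```

```bash
A='[0.84,0.67,0,0,0,0,1]'; python3 -m pendant '[[[0.84,0.67,0,0,0,0,1],[0.84,0.67,0,0,0,0,1],[0.84,0.67,0,0,0,0,1],[0.84,0.67,0,0,0,0,1],[0.84,0.67,0,0,0,0,1],[0.84,0.67,0,0,0,0,1],[0.84,0.67,0,0,0,0,1],[0.84,0.67,0,0,0,0,1]]]'
python3 -m pendant '[[[0.84,0.67,0,0,0,0,1],[0.84,0.67,0,0,0,0,1],[0.84,0.67,0,0,0,0,1],[0.84,0.67,0,0,0,0,1],[0.84,0.67,0,0,0,0,1],[0.84,0.67,0,0,0,0,1],[0.84,0.67,0,0,0,0,1],[0.84,0.67,0,0,0,0,1]]]'
python3 -m pendant '[[[0.84,0.67,0,0,0,0,1],[0.84,0.67,0,0,0,0,1],[0.84,0.67,0,0,0,0,1],[0.84,0.67,0,0,0,0,1],[0.84,0.67,0,0,0,0,1],[0.84,0.67,0,0,0,0,1],[0.84,0.67,0,0,0,0,1],[0.84,0.67,0,0,0,0,1]]]'
python3 -m pendant '[[[0,0,0.3,0,0,1,1],[0,0,0.3,0,0,1,1],[0,0,0.3,0,0,1,1],[0,0,0.3,0,0,1,1],[0,0,0.3,0,0,1,1],[0,0,0.3,0,0,1,1],[0,0,0.3,0,0,1,1],[0,0,0.3,0,0,1,1]]]'
```

```text
time_s: 0.9
tcp_pos: [0.2629, 0.5199, 0.2487]
eef_rot: [-180.0, 0.0, -13.3]
contact_force: [-0.0, -0.7, 0.2]
gripper_width: 0.0874
gripper_force: 0.0
time_s: 1.7
tcp_pos: [0.3687, 0.3846, 0.2486]
eef_rot: [-180.0, -0.0, -13.3]
contact_force: [0.8, 0.1, -0.9]
gripper_width: 0.0878
gripper_force: 0.0
time_s: 2.5
tcp_pos: [0.4745, 0.2492, 0.2486]
eef_rot: [-180.0, -0.0, -13.3]
contact_force: [0.6, 0.1, 0.3]
gripper_width: 0.0876
gripper_force: 0.0
time_s: 3.3
tcp_pos: [0.474, 0.2499, 0.2003]
eef_rot: [180.0, -0.0, -45.5]
contact_force: [-0.2, 0.6, -0.4]
gripper_width: 0.0871
gripper_force: 0.0
```

```bash
python3 -m pendant '[[[0,0,0.3,0,0,1,1],[0,0,0.3,0,0,1,1],[0,0,0.3,0,0,1,1],[0,0,0.3,0,0,1,1],[0,0,0.3,0,0,1,1],[0,0,0.3,0,0,1,1],[0,0,0.3,0,0,1,1],[0,0,0.3,0,0,1,1]]]' >/dev/null
python3 -m pendant '[[[0,0,0.3,0,0,1,1],[0,0,0.3,0,0,1,1],[0,0,0.3,0,0,1,1],[0,0,0.3,0,0,1,1],[0,0,0.3,0,0,1,1],[0,0,0.3,0,0,1,1],[0,0,0.3,0,0,1,1],[0,0,0.3,0,0,1,1]]]' >/dev/null
python3 -m pendant '[[[0,0,0,0,0,1,1],[0,0,0,0,0,0.9,1],[0,0,0,0,0,0,1],[0,0,0,0,0,0,1],[0,0,0,0,0,0,1],[0,0,0,0,0,0,1],[0,0,0,0,0,0,1],[0,0,0,0,0,0,1]]]'
python3 - <<'E'
from h import *
from plant import r,vision
print(np.round(r.get_state()["joints"],1))
c=vision.capture("side"); pickle.dump(c,open("side1.pkl","wb"));t=vision.capture("top"); pickle.dump(t,open("top1.pkl","wb"))
a=c["frame"][130:280,110:260]; b=t["frame"][180:280,120:220]
cv2.imwrite("pics/s1.png",np.hstack([cv2.resize(a,(400,400),interpolation=2),cv2.resize(b,(400,400),interpolation=2)]))
E
```

```text
time_s: 5.7
tcp_pos: [0.4738, 0.2508, 0.1046]
eef_rot: [180.0, -0.0, -116.9]
contact_force: [0.5, -0.0, -0.5]
gripper_width: 0.0878
gripper_force: 0.0
[ 48.9  15.7 -27.5  -0.  -46.8 -75.8]
```

View pics/s1.png

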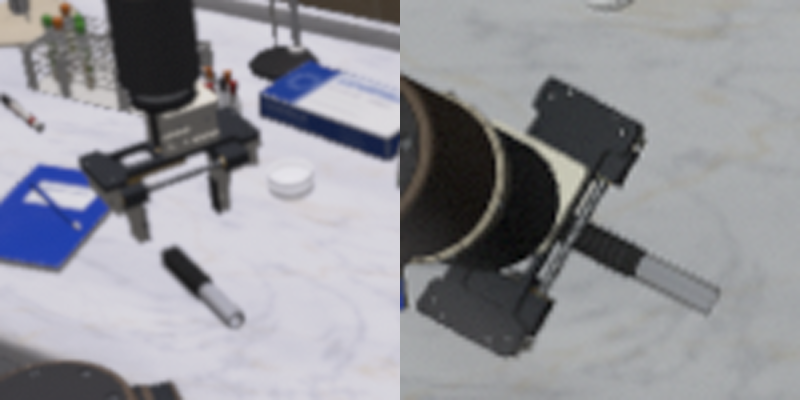

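```bash
python3 -m pendant '[[[0,0,0.8,0,0,0,1],[0,0,0.8,0,0,0,1],[0,0,0.8,0,0,0,1],[0,0,0.8,0,0,0,1],[0,0,0.5,0,0,0,1],[0,0,0.23,0,0,0,1],[0,0,0,0,0,0,1],[0,0,0,0,0,0,1]]]'
python3 -m pendant '[[[0,0,0,0,0,0,-1],[0,0,0,0,0,0,-1],[0,0,0,0,0,0,-1],[0,0,0,0,0,0,-1],[0,0,0,0,0,0,-1],[0,0,0,0,0,0,-1],[0,0,0,0,0,0,-1],[0,0,0,0,0,0,-1]]]' 55
```

```text
time_s: 6.6
tcp_pos: [0.4742, 0.2511, 0.0265]
eef_rot: [-180.0, 0.0, -116.9]
contact_force: [-0.8, -0.7, -0.0]
gripper_width: 0.0877
gripper_force: 0.0
time_s: 7.4
tcp_pos: [0.4738, 0.2508, 0.0259]
eef_rot: [180.0, -0.0, -116.9]
contact_force: [-0.0, 1.0, -0.7]
gripper_width: 0.0294
gripper_force: 0.2
```

```bash
python3 -m pendant '[[[0,0,0,0,0,0,-1],[0,0,0,0,0,0,-1],[0,0,0,0,0,0,-1],[0,0,0,0,0,0,-1],[0,0,-0.5,0,0,0,-1],[0,0,-1,0,0,0,-1],[0,0,-1,0,0,0,-1],[0,0,-1,0,0,0,-1]]]' 55
python3 -m pendant '[[[0,0,-1,0,0,-1,-1],[0,0,-1,0,0,-1,-1],[0,0,-1,0,0,-1,-1],[0,0,-1,0,0,-1,-1],[0,0,-1,0,0,-1,-1],[0,0,-1,0,0,-1,-1],[0,0,-1,0,0,-0.1,-1],[0,0,-1,0,0,0,-1]]]'
python3 -m pendant '[[[0,0,-0.5,0,-1,0,-1],[0,0,-0.5,0,-1,0,-1],[0,0,-0.5,0,-1,0,-1],[0,0,-0.5,0,-1,0,-1],[0,0,0,0,-1,0,-1],[0,0,0,0,-1,0,-1],[0,0,0,0,-1,0,-1],[0,0,0,0,-1,0,-1]]]'
python3 -m pendant '[[[0,0,0,0,-1,0,-1],[0,0,0,0,-1,0,-1],[0,0,0,0,-0.5,0,-1],[0,0,0,0,0,0,-1],[0,0,0,0,0,0,-1],[0,0,0,0,0,0,-1],[0,0,0,0,0,0,-1],[0,0,0,0,0,0,-1]]]'
python3 - <<'E'
from h import *
from plant import r,vision
s=r.get_state(); print(np.round(s["joints"],1),s["tcp_pos"],s["eef_rot"])
c=vision.capture("side"); pickle.dump(c,open("side2.pkl","wb"));t=vision.capture("top"); pickle.dump(t,open("top2.pkl","wb"))
from scipy.spatial.transform import Rotation as Ro
R=Ro.from_euler("xyz",s["eef_rot"],degrees=True).as_matrix(); print(R)
o=s["tcp_pos"]+R@[0,0,.013]; m=o+R[:,0]*.115
pt,ps=proj(t,m)[0],proj(c,m)[0]; print("mouth exp",m,pt,ps)
def crop(f,p,w=50,k=8):
    x,y=np.int32(p); x0,y0=max(0,x-w//2),max(0,y-w//2); print("crop",x0,y0); return cv2.resize(f[y0:y0+w,x0:x0+w],(400,400),interpolation=2)
cv2.imwrite("pics/m2.png",np.hstack([crop(t["frame"],pt),crop(c["frame"],ps)]))
E
```

```text
time_s: 8.2
tcp_pos: [0.4738, 0.2507, 0.0973]
eef_rot: [-180.0, -0.0, -116.9]
contact_force: [-0.5, 0.3, -0.5]
gripper_width: 0.0255
gripper_force: 55.0
time_s: 9.0
tcp_pos: [0.4735, 0.2505, 0.2575]
eef_rot: [-180.0, 0.0, -92.5]
contact_force: [-0.1, 1.1, -1.5]
gripper_width: 0.0259
gripper_force: 55.0
time_s: 9.8
tcp_pos: [0.4732, 0.2466, 0.2967]
eef_rot: [-179.9, 32.2, -92.4]
contact_force: [0.5, 0.1, -1.5]
gripper_width: 0.0256
gripper_force: 55.0
time_s: 10.6
tcp_pos: [0.4734, 0.2471, 0.2958]
eef_rot: [-180.0, 42.0, -92.4]
contact_force: [-0.1, 0.4, -1.8]
gripper_width: 0.0258
gripper_force: 55.0
[ 18.7   2.2 -11.7 -43.3 -65.5  -6.2] [0.47340672 0.24712124 0.29584408] [-179.96934849   41.9850619   -92.44994694]
[[-3.17743794e-02 -9.99070506e-01  2.91292595e-02]
 [-7.42639821e-01  4.31041393e-02  6.68302423e-01]
 [-6.68936832e-01 -3.97653308e-04 -7.43319149e-01]]
mouth exp [0.47013135 0.1704056  0.20925319] [177.60212716 234.43987539] [194.67095629 184.87435475]
crop 152 209
crop 169 159
```

View pics/m2.png

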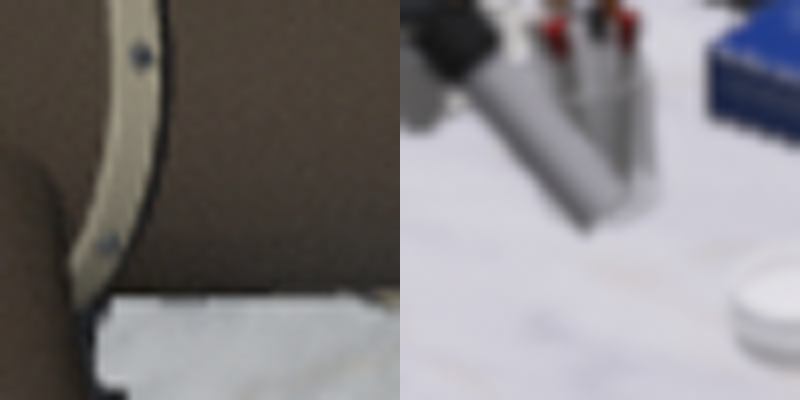

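```bash
python3 -m pendant '[[[0.3,-0.4,-0.96,0,0,0,-1],[0.3,-0.4,-0.96,0,0,0,-1],[0.3,-0.4,-0.96,0,0,0,-1],[0.3,-0.4,-0.96,0,0,0,-1],[0.3,-0.4,-0.96,0,0,0,-1],[0.3,-0.4,-0.96,0,0,0,-1],[0.3,-0.4,-0.96,0,0,0,-1],[0.3,-0.4,-0.96,0,0,0,-1]]]'
python3 -m pendant '[[[0.6,0,0,0,0,0,-1],[0.6,0,0,0,0,0,-1],[0.6,0,0,0,0,0,-1],[0.6,0,0,0,0,0,-1],[0.6,0,0,0,0,0,-1],[0.4,-0.05,0,0,0,0,-1],[0,0,0,0,0,0,-1],[0,0,0,0,0,0,-1]]]'
cat > look.py <<'E'
import sys
from h import *
from plant import r,vision
from scipy.spatial.transform import Rotation as Ro
np.set_printoptions(precision=4,suppress=True)
s=r.get_state(); print(np.round(s["joints"],1))
R=Ro.from_euler("xyz",s["eef_rot"],degrees=True).as_matrix()
o=s["tcp_pos"]+R@[0,0,.013]; m=o+R[:,0]*.115
root=np.array([.5240,-.0865,.1868]); d=np.array([.0324,.7424,.6691])
print("mouth",m,"s",(m-root)@d,"err tool xyz",R.T@(root+d*((m-root)@d)-m),"axis err deg",np.degrees(np.arccos(-R[:,0]@d)))
n=sys.argv[1]; out=[]
for k in("top","side"):
    c=vision.capture(k); p=proj(c,np.array([m,root+.063*d,root])); print(k,p.ravel())
    x,y=np.int32(p[1]); x0,y0=x-30,y-25; print("crop",x0,y0); out.append(cv2.resize(c["frame"][y0:y0+50,x0:x0+50],(400,400),interpolation=2))
cv2.imwrite(f"pics/{n}.png",np.hstack(out))
E
python3 look.py m3
```

```text
time_s: 11.5
tcp_pos: [0.5317, 0.1049, 0.3781]
eef_rot: [180.0, 42.0, -92.5]
contact_force: [-0.4, 0.0, -1.6]
gripper_width: 0.0251
gripper_force: 55.0
time_s: 12.3
tcp_pos: [0.5304, 0.0549, 0.3321]
eef_rot: [180.0, 42.0, -92.6]
contact_force: [0.3, 0.4, -1.8]
gripper_width: 0.0259
gripper_force: 55.0
[ -4.5   8.9   0.3 -42.2 -84.9   7.2]
mouth [ 0.527  -0.0218  0.2455] s 0.08743286484543682 err tool xyz [0.     0.0001 0.0003] axis err deg 0.5685335087956509
top [245.3136 213.499  252.0181 214.8195 268.5458 217.894 ]
crop 222 189
side [262.3035 179.2993 268.0239 186.0017 282.918  203.0279]
crop 238 161
```

View pics/m3.png

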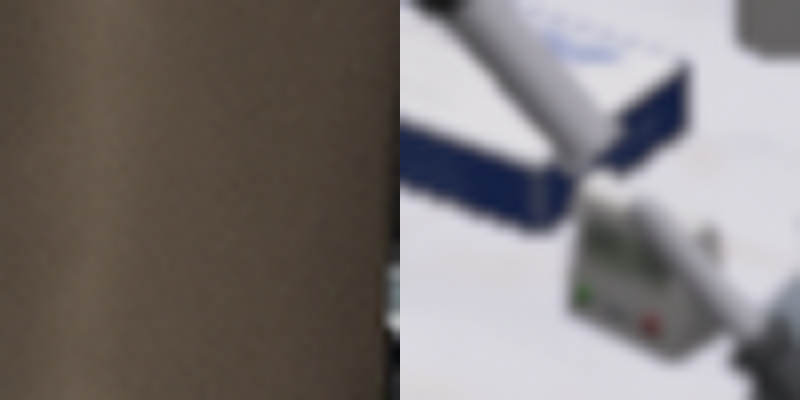

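```bash
python3 -m pendant '[[[0.5,0,0,0,0,0,-1],[0.5,0,0,0,0,0,-1],[0.4,0,0,0,0,0,-1],[0.2,0,0,0,0,0,-1],[0.2,0,0,0,0,0,-1],[0,0,0,0,0,0,-1],[0,0,0,0,0,0,-1],[0,0,0,0,0,0,-1]]]' 60
cat > st.py <<'E'
from h import *
from plant import r
from scipy.spatial.transform import Rotation as Ro
np.set_printoptions(precision=4,suppress=True)
s=r.get_state()
R=Ro.from_euler("xyz",s["eef_rot"],degrees=True).as_matrix()
m=s["tcp_pos"]+R@[0.115,0,.013]
root=np.array([.5240,-.0865,.1868]); d=np.array([.0324,.7424,.6691])
print("mouth s",(m-root)@d,"off tool",R.T@(root+d*((m-root)@d)-m),"F tool",R.T@s["contact_force"],"M tool",R.T@s["moment"],s["eef_rot"],s["time_s"])
E
python3 st.py
```

```text
time_s: 13.2
tcp_pos: [0.5292, 0.0281, 0.3078]
eef_rot: [180.0, 42.0, -92.6]
contact_force: [1.9, -0.8, -5.2]
gripper_width: 0.0253
gripper_force: 60.0
mouth s 0.0511985111318089 off tool [0.     0.0001 0.0002] F tool [ 3.9975 -1.9594  3.3864] M tool [ 0.9321  2.9628 -0.2867] [179.992   41.9732 -92.5581] 13.2
```

```bash
python3 -m pendant '[[[0.3,0,0,0,0,0,-1],[0.3,0,0,0,0,0,-1],[0.3,0,0,0,0,0,-1],[0.3,0,0,0,0,0,-1],[0.3,0,0,0,0,0,-1],[0,0,0,0,0,0,-1],[0,0,0,0,0,0,-1],[0,0,0,0,0,0,-1]]]' 60
python3 st.py; python3 look.py m4
```

```text
time_s: 14.0
tcp_pos: [0.5281, 0.0054, 0.2873]
eef_rot: [179.9, 41.9, -92.6]
contact_force: [5.1, 0.9, -8.2]
gripper_width: 0.0257
gripper_force: 60.0
mouth s 0.02054360268234466 off tool [ 0.     -0.0001  0.0003] F tool [ 4.6842 -5.0118  6.8745] M tool [ 1.6128  3.6471 -0.4188] [179.9494  41.9353 -92.6115] 14.0
[ -9.6  12.4  -1.4 -41.8 -84.4  14.3]
mouth [ 0.5246 -0.0714  0.2007] s 0.020543602682344658 err tool xyz [ 0.     -0.0001  0.0003] axis err deg 0.5760640924321011
top [263.3569 216.9319 252.0181 214.8195 268.5458 217.894 ]
crop 222 189
side [278.1167 197.4526 268.0239 186.0017 282.918  203.0279]
crop 238 161
```

View pics/m4.png

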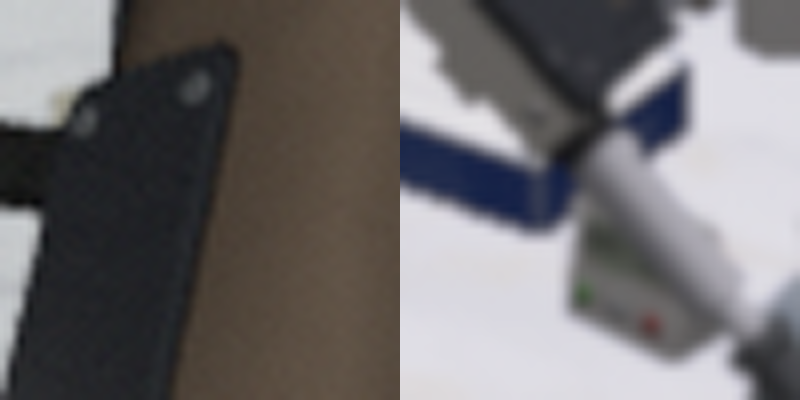

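```bash
python3 -m pendant '[[[0.25,-0.02,0.02,0,0,0,-1],[0.25,-0.02,0.02,0,0,0,-1],[0.2,0,0.02,0,0,0,-1],[0.15,0,0,0,0,0,-1],[0.1,0,0,0,0,0,-1],[0.1,0,0,0,0,0,-1],[0,0,0,0,0,0,-1],[0,0,0,0,0,0,-1]]]' 60
python3 st.py
```

```text
time_s: 14.9
tcp_pos: [0.5282, -0.0063, 0.2756]
eef_rot: [-179.8, 42.3, -92.3]
contact_force: [-1.7, 11.5, 11.0]
gripper_width: 0.0254
gripper_force: 60.0
mouth s 0.004172962739829846 off tool [-0.      0.001  -0.0013] F tool [-15.912    2.1884  -0.4725] M tool [-0.631  -3.5598  0.1805] [-179.844    42.2713  -92.3089] 14.9
```

```bash
python3 -m pendant '[[[0.1,0,0,0,0,0,-1],[0.1,0,0,0,0,0,-1],[0.1,0,0,0,0,0,-1],[0,0,0,0,0,0,-1],[0,0,0,0,0,0,-1],[0,0,0,0,0,0,-1],[0,0,0,0,0,0,-1],[0,0,0,0,0,0,-1]]]' 60
python3 st.py; python3 look.py m5
```

```text
time_s: 15.7
tcp_pos: [0.5284, -0.0066, 0.2752]
eef_rot: [-179.6, 42.7, -91.9]
contact_force: [-3.5, 26.2, 30.3]
gripper_width: 0.0255
gripper_force: 60.1
mouth s 0.0037808181627561515 off tool [-0.      0.0018 -0.0022] F tool [-39.6942   4.3882  -4.6938] M tool [ -1.5413 -11.5819   0.5116] [-179.567    42.6719  -91.9474] 15.7
[-11.3  13.7  -1.5 -42.3 -84.6  17.1]
mouth [ 0.5259 -0.0823  0.1877] s 0.0037808181627561293 err tool xyz [-0.      0.0018 -0.0022] axis err deg 0.9685636579118377
top [267.1221 217.1727 252.0181 214.8195 268.5458 217.894 ]
crop 222 189
side [281.8711 202.0608 268.0239 186.0017 282.918  203.0279]
crop 238 161
```

View pics/m5.png

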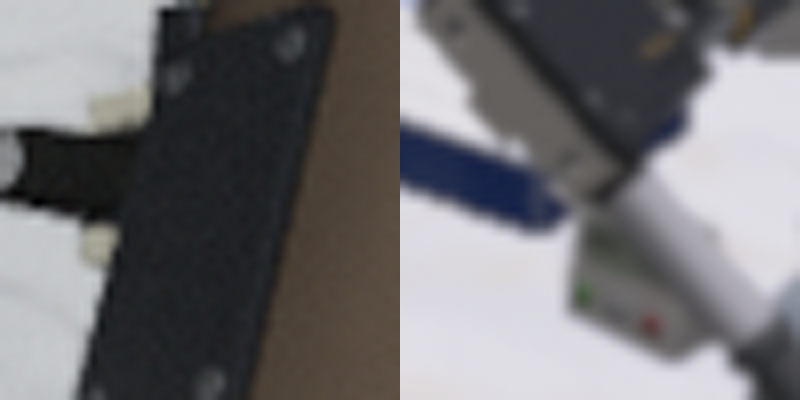

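```bash
python3 -m pendant '[[[-0.12,0,0.3,0,0.5,0,-1],[-0.01,0,0.3,0,0.5,0,-1],[-0.01,0,0.3,0,0.5,0,-1],[-0.01,0,0.3,0,0.5,0,-1],[-0.01,0,0.3,0,0.5,0,-1],[-0.01,0,0.3,0,0.5,0,-1],[-0.01,0,0.3,0,0.5,0,-1],[-0.01,0,0.3,0,0.5,0,-1]]]' 60
cat > lv.py <<'E'
from h import *
from plant import r
from scipy.spatial.transform import Rotation as Ro
np.set_printoptions(precision=4,suppress=True)
s=r.get_state()
R=Ro.from_euler("xyz",s["eef_rot"],degrees=True).as_matrix()
d=np.array([.0324,.7424,.6691]); root=np.array([.5240,-.0865,.1868])+.0037*d; hz=root-.055*d
g=s["tcp_pos"]+R@[0,0,.013]-hz; print("hinge z",hz[2],"radius",np.hypot(g[1],g[2]),"elev pos",np.degrees(np.arctan2(g[2],g[1])),"elev tool",s["eef_rot"][1],"F tool",R.T@s["contact_force"],"M",R.T@s["moment"],"x off",g[0])
E
python3 lv.py
```

```text
time_s: 16.6
tcp_pos: [0.5307, 0.0234, 0.2373]
eef_rot: [-179.6, 26.5, -92.3]
contact_force: [-4.0, 27.4, 26.2]
gripper_width: 0.0257
gripper_force: 60.0
hinge z 0.15247517 radius 0.17030522739386195 elev pos 25.46896173179301 elev tool 26.533977656397003 F tool [-36.0446   4.9863 -11.3448] M [ -2.1058 -11.0488   0.4725] x off 0.008671779918266065
```

```bash
python3 -m pendant '[[[-0.05,0,0.3,0,0.5,0,-1],[-0.05,0,0.3,0,0.5,0,-1],[-0.03,0,0.3,0,0.5,0,-1],[-0.03,0,0.3,0,0.5,0,-1],[-0.03,0,0.3,0,0.5,0,-1],[-0.02,0,0.3,0,0.5,0,-1],[-0.02,0,0.3,0,0.5,0,-1],[-0.02,0,0.3,0,0.5,0,-1]]]' 60
python3 lv.py
```

```text
time_s: 17.4
tcp_pos: [0.5321, 0.042, 0.1923]
eef_rot: [-179.6, 10.4, -92.5]
contact_force: [-6.4, 23.5, 18.9]
gripper_width: 0.0255
gripper_force: 60.1
hinge z 0.15247517 radius 0.17107129265220303 elev pos 9.077117715029841 elev tool 10.371248068355223 F tool [-26.2733   7.3365 -14.4796] M [-2.8141 -8.2402  0.6306] x off 0.009981225941795846
```

```bash
python3 -m pendant '[[[-0.02,0,0.3,0,0.5,0,-1],[-0.02,0,0.3,0,0.5,0,-1],[-0.02,0,0.3,0,0.5,0,-1],[-0.02,0,0.3,0,0.5,0,-1],[0,0,0.2,0,0.1,0,-1],[0,0,0.2,0,0,0,-1],[0,0,0,0,0,0,-1],[0,0,0,0,0,0,-1]]]' 60
python3 lv.py
```

```text
time_s: 18.2
tcp_pos: [0.533, 0.046, 0.1607]
eef_rot: [-179.6, 2.0, -92.5]
contact_force: [-8.3, 22.0, 19.9]
gripper_width: 0.0259
gripper_force: 60.1
hinge z 0.15247517 radius 0.17109564828458365 elev pos -1.6073234395871745 elev tool 1.9625006226449309 F tool [-22.2962   9.1022 -19.1713] M [-3.2347 -7.4382  0.6089] x off 0.010805719233137223
```

```bash
python3 -m pendant '[[[0,0,0.2,0,0.1,0,-1],[0,0,0.2,0,0.1,0,-1],[0,0,0,0,0,0,-1],[0,0,0,0,0,0,-1],[0,0,0,0,0,0,-1],[0,0,0,0,0,0,-1],[0,0,0,0,0,0,-1],[0,0,0,0,0,0,-1]]]' 60
python3 lv.py
```

```text
time_s: 19.0
tcp_pos: [0.5344, 0.0458, 0.157]
eef_rot: [-179.3, 1.2, -92.4]
contact_force: [-18.8, 20.2, 52.1]
gripper_width: 0.0256
gripper_force: 60.2
hinge z 0.15247517 radius 0.170898984556619 elev pos -2.851671052215976 elev tool 1.1658401298225116 F tool [-20.4036  19.0302 -51.8986] M [-7.2102 -7.0646  0.7958] x off 0.012208634210337022
```

```bash
python3 -m pendant '[[[0,0.05,-0.2,0,-0.1,0,-1],[0,0.05,-0.2,0,-0.1,0,-1],[0,0,-0.2,0,-0.1,0,-1],[0,0,-0.2,0,0,0,-1],[0.03,0,-0.3,0,-0.5,0,-1],[0.03,0,-0.3,0,-0.5,0,-1],[0.03,0,-0.3,0,-0.5,0,-1],[0.03,0,-0.3,0,-0.5,0,-1]]]' 60
python3 lv.py
python3 -m pendant '[[[0.03,0,-0.3,0,-0.5,0,-1],[0.03,0,-0.3,0,-0.5,0,-1],[0.03,0,-0.3,0,-0.5,0,-1],[0.03,0,-0.3,0,-0.5,0,-1],[0.03,0,-0.3,0,-0.5,0,-1],[0.03,0,-0.3,0,-0.5,0,-1],[0.03,0,-0.3,0,-0.5,0,-1],[0.03,0,-0.3,0,-0.5,0,-1]]]' 60
python3 lv.py
```

```text
time_s: 19.8
tcp_pos: [0.5314, 0.0412, 0.1918]
eef_rot: [-179.5, 10.5, -92.5]
contact_force: [2.4, 16.3, 6.4]
gripper_width: 0.0251
gripper_force: 59.9
hinge z 0.15247517 radius 0.1701886731715714 elev pos 8.956416192472428 elev tool 10.45700591405896 F tool [-17.2983  -1.7326  -3.2993] M [ 0.4907 -6.6108  0.1026] x off 0.009296611306578106
time_s: 20.6
tcp_pos: [0.5301, 0.0227, 0.2366]
eef_rot: [-179.6, 26.5, -92.3]
contact_force: [5.0, 16.8, 9.3]
gripper_width: 0.0258
gripper_force: 59.9
hinge z 0.15247517 radius 0.16938687784575454 elev pos 25.32399001762346 elev tool 26.477297596724963 F tool [-19.3423  -4.3383  -0.6677] M [ 1.1828 -6.2861  0.0694] x off 0.008065814962112783
```

```bash
python3 -m pendant '[[[0.03,0,-0.3,0,-0.5,0,-1],[0.03,0,-0.3,0,-0.5,0,-1],[0.03,0,-0.3,0,-0.5,0,-1],[0.02,0,-0.3,0,-0.5,0,-1],[0.02,0,-0.3,0,-0.5,0,-1],[0,0,-0.3,0,-0.5,0,-1],[-0.05,0,-0.3,0,-0.5,0,-1],[-0.05,0,-0.3,0,-0.5,0,-1]]]' 60
python3 lv.py
python3 -m pendant '[[[-0.1,0,0,0,0,0,-1],[-0.1,0,0,0,0,0,-1],[0,0,0,0,0,0,-1],[0,0,0,0,0,0,-1],[0,0,0,0,0,0,-1],[0,0,0,0,0,0,-1],[0,0,0,0,0,0,-1],[0,0,0,0,0,0,-1]]]' 60
python3 lv.py
```

```text
time_s: 21.4
tcp_pos: [0.5268, -0.0069, 0.2738]
eef_rot: [-179.9, 42.2, -92.4]
contact_force: [5.3, 5.1, -11.2]
gripper_width: 0.0255
gripper_force: 60.0
hinge z 0.15247517 radius 0.16869838579341873 elev pos 41.47690674928698 elev tool 42.173514823289686 F tool [ 3.5968 -5.0133 11.8729] M [ 1.6127  2.7597 -0.315 ] x off 0.004883752442277234
time_s: 22.2
tcp_pos: [0.527, -0.0054, 0.2747]
eef_rot: [180.0, 41.9, -92.6]
contact_force: [5.2, 1.0, -10.0]
gripper_width: 0.0253
gripper_force: 60.0
hinge z 0.15247517 radius 0.17030998473142947 elev pos 41.365063584572056 elev tool 41.948027156549315 F tool [ 5.8066 -5.187   8.2441] M [ 1.9492  3.8415 -0.4351] x off 0.005009877503414084
```

```bash
python3 -m pendant '[[[0.1,-0.06,0.06,0,0,0,-1],[0.1,0,0.04,0,0,0,-1],[0.1,0,0,0,0,0,-1],[0,0,0,0,0,0,-1],[0,0,0,0,0,0,-1],[0,0,0,0,0,0,-1],[0,0,0,0,0,0,-1],[0,0,0,0,0,0,-1]]]' 60
python3 lv.py
python3 -m pendant '[[[0,0,0,0,0,0,0.2],[0,0,0,0,0,0,0.2],[0,0,0,0,0,0,0.5],[0,0,0,0,0,0,0.5],[0,0,0,0,0,0,0.5],[0,0,0,0,0,0,0.5],[0,0,0,0,0,0,0.5],[0,0,0,0,0,0,0.5]]]' 20
python3 lv.py
```

```text
time_s: 23.0
tcp_pos: [0.5274, -0.0062, 0.2726]
eef_rot: [-179.9, 42.2, -92.3]
contact_force: [-0.6, 9.0, 9.1]
gripper_width: 0.0256
gripper_force: 60.0
hinge z 0.15247517 radius 0.16842386688429364 elev pos 40.99508671646675 elev tool 42.193659487954655 F tool [-12.7825   0.9666  -0.7302] M [-0.3748 -2.38    0.1887] x off 0.005459635169603572
time_s: 23.8
tcp_pos: [0.5274, -0.0081, 0.2704]
eef_rot: [180.0, 42.0, -92.5]
contact_force: [0.1, 0.3, 0.2]
gripper_width: 0.0653
gripper_force: 0.0
hinge z 0.15247517 radius 0.16550371069350833 elev pos 40.8460974135806 elev tool 41.99644914212068 F tool [-0.3534 -0.0391  0.064 ] M [ 0.1131  2.128  -0.0346] x off 0.005473466056685861
```

```bash
python3 -m pendant '[[[0,0,-0.3,0,0,0,0.5],[0,0,-0.5,0,0,0,0.5],[0,0,-0.8,0,0,0,0.5],[0,0,-1,0,0,0,0.5],[0,0,-1,0,0,0,0.5],[0,0,-1,0,0,0,0.5],[0,0,-1,0,0,0,0.5],[0,0,0,0,0,0,0.5]]]' 20
python3 - <<'E'
from h import *
from plant import vision
S0=load("side0")["frame"]; c=vision.capture("side")["frame"]; t=vision.capture("top")["frame"]
k=lambda f:cv2.resize(f,(400,300),interpolation=2)
cv2.imwrite("pics/f.png",np.vstack([np.hstack([k(c[160:265,215:355]),k(S0[160:265,215:355])]),np.hstack([k(c[215:260,260:320]),k(t[180:240,230:310])])]))
E
```

```text
time_s: 24.6
tcp_pos: [0.5247, -0.0851, 0.356]
eef_rot: [-179.7, 41.9, -92.4]
contact_force: [-0.2, 0.4, 0.1]
gripper_width: 0.0656
gripper_force: 0.0
```

View pics/f.png

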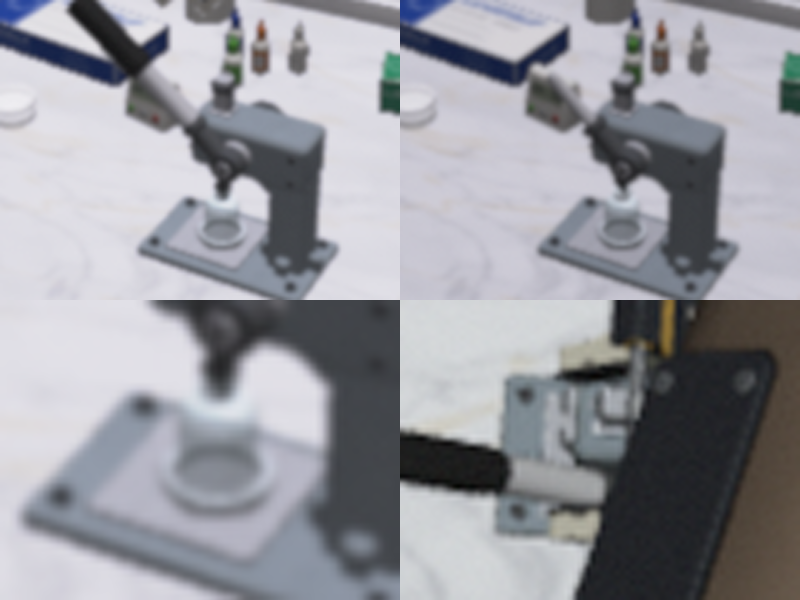

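```bash
python3 -c "
from plant import r
print(r.close_job())"
```

```text
the job is handed in; nothing more can be done
None
```

I handed the job in: the handle is seated on the stub, the lever was pulled to its stop and guided back up to rest, and the gripper was clear of everything; the vial still stands in the nest in the last picture, but I judged stopper and lever only by force and pose readings, and no verdict came back.

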